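# Bowl on the scale, then tare

## Robot

A 6-joint arm with a two-finger parallel gripper is mounted at the origin on a cart in front of the work surface, level with it; the furniture and walls round the work are solid. World frame = base frame: x ahead of the robot, y to its left, z up, the work surface at z = 0. Lengths are in m, angles in rad, forces in N, time in s.
With the tool pointing down it reaches from about 0.35 to 0.975 m from the base axis. Payload 4.9 kg.
Tool frame: the origin (TCP) lies at the very end of the fingers, on their centre line; the grasp point (between the pads) lies 19 mm behind it; z points along the fingers, y is the line along which they close (so a half turn about z gives the same grasp; the last joint's range is limited). The gripper opens to 85 mm and grips with 20 to 120 N. Pads are 22 mm wide; open, the fingers measure 114 mm over their backs; the gripper's body (76 mm by 85 mm) begins 54 mm behind the grasp point. The pads swing forward as they close: fully open they stand 13 mm farther back than shut.
Start: joints at [-1.393, 0.053, 1.613, -0, 1.476, -0.119], TCP at [0.183, -0.598, 0.231] pointing down, gripper open.
Joint ranges: [-3.01, 3.01], [-1.01, 2.22], [0.06, 2.58], [-1.02, 4.17], [0.09, 2.62], [-3.14, 3.14]. Speed limits (rad/s): [2.57, 2.57, 3.14, 3.14, 3.14, 3.14].

## Interface

Orientations are given as a unit quaternion [w, x, y, z].
In Python, from plant import state, optics, ticket, nets gives the robot as it stands. The module is installed in compiled form; this text tells all that it offers.
- The arm moves only by the shell command python3 -m inch 'ROWS' [OPENING]. ROWS is JSON, a list of rows, each an object of numbers: "dx", "dy", "dz": the shift along the tool's x, y, z as a fraction of full scale; "rx", "ry", "rz": the turn, a rotation vector about the tool's x, y, z as a fraction of full scale. In form: [{"dx": .., "dy": .., "dz": .., "rx": .., "ry": .., "rz": ..}, ...]. A call has 1 to 5 rows; each row is the pose to reach, as a shift and turn from the pose commanded when the call began, along the tool's axes at that moment; what a row does not reach only later rows make up. Full scale, the value 1, is 0.8 m for a shift and 1.5 rad for a turn. A row lasts 1/10 s, in which the tool goes at most 50 mm and 8.59 degrees, less where a joint would pass 70% of its speed; a pose out of reach is approached as far as the arm can. A call with a number of a shift or a turn outside -1 to 1 is refused whole. A call with a gripper value outside its range is refused whole. OPENING is the opening, from -1 (shut) to 1 (fully open), set as the call begins (- or left out, the last holds). The fingers move at their own pace and stop on an object; the grip force is fixed at half the most. Time passes only in rows, so rows that repeat a pose let the fingers close. It gives the time, the measured TCP pose, the force, the opening and the grip force at its end, in the units of the state.
- state(): the state, without advancing time (a new reading comes with each control period).
- optics.grab_frame(name): name is "scene" or "top"; returns the picture (400x640x3 uint8, red, green, blue); there is no depth.
- optics.camera_info(name): a dict with "fx", "fy", "cx", "cy" (pixels), "k1" (the pictures are not rectified: a ray, as slopes to the right and down, at radius r is drawn at 1 + k1 r^2 times it, then the intrinsics apply), "R" (3x3) and "t" (3): a world point X has camera coordinates R X + t. Camera axes: x right, y down, z forward; pixel columns grow to the right and rows downward; lengths in m; the calibration is good to about 2 mm. A picture is of the moment at which its call begins. camera_info takes no time and is no camera call.
- ticket.job_done(): hands the job in; it is judged then, once.
Trained networks look in the newest picture that a camera, given by its name, has taken for a name from the list of things; names that differ only in an ending like _2 or _b are one class to them, and where a whole thing is asked for, a point or a joint stands for the part that bears it (a point fixed in the world has none). Each returns a list of dicts, best first, with "confidence" (0 to 1); they miss things now and then, are a little off and sometimes report something else, mostly with a low value. They report only what shows in the picture. A call takes as long as a camera call. They do not tell look-alikes from the thing itself.
- nets.boxes_of(camera, name): "bbox" ([centre column, centre row, width, height] in pixels, round what is visible of it).
- nets.outline_of(camera, name): "pixels" (400x640 bool, what is visible of it) and "bbox" ([centre column, centre row, width, height] in pixels, round what is visible of it).
The state is a dict: "time": time; "joint_pos": joint angles; "joint_vel": joint speeds; "joint_efforts": joint torques, N m; "tool_pos": TCP position; "tool_rot": TCP orientation; "contact_force": force on the tool from outside, world axes, zero at the start; "ft_torque": the same for the moment, N m; "gripper_width": opening from 0.0 (shut) to 1.0 (fully open); "grasp_force": force on a finger pad.
Only numpy, scipy, OpenCV 4.12 (cv2) and the standard library are available. Lean on these libraries where they do the work, as an engineer would, in place of code of your own. Each camera call takes 0.05 s, during which the arm holds its last target. There are 200 camera calls.

## Task

Make the kitchen scale ready for weighing: set the empty small white bowl (not the one with the tealight in it) upright on the middle of the scale's round pan without dropping it, and let go. Then press the oblong tare key fully down for a moment and let it come up again, with the bowl still standing in the middle. Do not press tare before the bowl stands on the pan, and never press the small round units key.

Things in the scene. Friction and masses are not known exactly. Their poses are not given: they have to be found in the camera images.
- bowl: Empty small white ceramic bowl, round, nearly straight-sided, no handle: 58 mm wide at the foot, 62-64 mm over most of its height, 66 mm at the rim, 42 mm high, wall 4 mm, 105-210 g. Origin: centre of its underside, z up. Grip it across its outside from above. It stands left or right of the scale; an alike bowl on the other side holds a tealight.
- scale: White kitchen scale, fixed, x -117 to +69 mm, 156 mm wide, case top 20 mm above the worktop; round steel pan, 120 mm diameter, flat top 26 mm above the worktop, does not sink. Origin on the worktop (z = 0) under the pan's centre, z up; -x is the front with display and keys, towards the robot. Seen from the robot tare is right of the display, units left.
- tare_key (a joint): Tare key: grey, oblong, 20 mm (x) by 36 mm (y), front right of the scale; centre of its top at x -92, y -48, z +27 mm in the scale's frame, 7 mm above the case. Value: how far it is down, 0 up, 0.004 m fully down. Sprung: about 1 N starts it, 5 N holds it fully down, and it comes back up by itself.
- units_key (a joint): Units key, not to be pressed: grey, round, 16 mm in diameter, on the front left of the scale; the centre of its top is at x -92, y +48, z +27 mm in the scale's frame. Joint value as for the tare key, 0 up, 0.004 m fully down. Not part of the job: a tall rice cooker (x over 0.5 m, y under -0.2 m) is near.
Not all that is in view belongs to the job. Leave any green look-alike of the bowl alone.

How it is judged:
On the way, in this order (a step that is already met when the one before it is completed fails the run):
1. the empty bowl stands upright on the middle of the pan, let go (horizontal distance between bowl and scale below 0.02 m and z of bowl in the frame of scale between 0.022 and 0.03 m and angle between bowl's own z axis and vertical below 0.17 rad and contact force between the fingers and bowl below 0.1 N and linear speed of bowl below 0.02 m/s), for 0.2 s.
2. the tare key is pressed down with the bowl on the pan (horizontal distance between bowl and scale below 0.02 m and z of bowl in the frame of scale between 0.022 and 0.03 m and angle between bowl's own z axis and vertical below 0.17 rad and value of joint tare_key above 0.003 m), for 0.05 s.
At the end, for the whole second after the job is handed in: The empty bowl stands at rest and upright (within 10 degrees) on the pan, its centre within 20 mm of the pan's centre, released; both keys are up (less than 1 mm down) (all of step 1 and value of joint each of tare_key, units_key below 0.001 m); the robot touches nothing.
It fails at once if the tare key is pressed (over 2 mm) while the bowl does not stand on the middle of the pan (within 20 mm of its centre, upright) (value of joint tare_key above 0.002 m and not (horizontal distance between bowl and scale below 0.02 m and z of bowl in the frame of scale between 0.022 and 0.03 m and angle between bowl's own z axis and vertical below 0.17 rad)).
It fails at once if the units key is pressed (over 2 mm) (value of joint units_key above 0.002 m).
It fails at once if the bowl is dropped (falls free of the fingers at over 0.6 m/s) (linear speed of bowl above 0.6 m/s and contact force between the fingers and bowl below 0.1 N).
It also fails if it takes over 46 s, if anything falls off the work surface, if the arm or the gripper's body presses on something with over 40 N, if the wrist force passes 120 N, or if a joint passes its speed limit or range.

## Working session

There is one attempt and no reset: what is moved stays moved. The work goes in short steps, Python scripts to look and compute and a shell command to move; the robot and the scene stay as the last step left them, time stands still between calls to the robot, and variables do not carry over. Pictures are saved under pics/ and viewed, at most 10 in all, crops included, and the job is handed in when it is done.

```bash
mkdir -p pics; cat > h.py <<'E'
import numpy as np, cv2
from plant import state, optics, ticket, nets
def ray(cam,u,v):
    c=optics.camera_info(cam);R=np.array(c["R"]);t=np.array(c["t"])
    d=np.array([(u-c["cx"])/c["fx"],(v-c["cy"])/c["fy"]]);s=d.copy()
    for _ in range(20): s=d/(1+c["k1"]*(s@s))
    return -R.T@t, R.T@np.array([s[0],s[1],1])
def at_z(cam,u,v,z):
    o,d=ray(cam,u,v); return o+d*(z-o[2])/d[2]
def proj(cam,X):
    c=optics.camera_info(cam);p=np.array(c["R"])@np.array(X)+np.array(c["t"]);s=p[:2]/p[2]
    s=s*(1+c["k1"]*(s@s)); return np.array([s[0]*c["fx"]+c["cx"],s[1]*c["fy"]+c["cy"]])
def save(cam,name):
    im=optics.grab_frame(cam); cv2.imwrite("pics/"+name,im[:,:,::-1]); return im
E
python3 - <<'E'
from h import *
np.set_printoptions(precision=3,suppress=True)
a=save("scene","s0.png");b=save("top","t0.png")
for c in("scene","top"):
    print(c,ray(c,320,200))
    for n in("bowl","scale","tare_key","units_key"):
        for d in nets.boxes_of(c,n): print(n,np.round(d["bbox"],1),round(d["confidence"],2),at_z(c,d["bbox"][0],d["bbox"][1],.026))
s=state();print(s["tool_pos"],s["tool_rot"],s["gripper_width"],s["time"])
E
```

```text
scene (array([-0.159,  0.605,  0.513]), array([ 0.641, -0.616, -0.459]))
bowl [361.1 195.4  21.7  19.9] 0.57 [ 0.461 -0.158  0.026]
scale [309.1 212.1  82.1  38.5] 0.83 [0.489 0.023 0.026]
tare_key [310.6 213.6  79.7  37.9] 0.24 [0.481 0.025 0.026]
units_key [339.6 207.7  10.4   7.5] 0.61 [ 0.451 -0.056  0.026]
units_key [311.3 212.2  81.4  38.8] 0.37 [0.485 0.019 0.026]
top (array([0.424, 0.031, 0.979]), array([ 0.088, -0.046, -0.995]))
bowl [396.4 217.8  30.   30.4] 0.81 [ 0.47  -0.178  0.026]
bowl [445.6 237.9  38.   31.3] 0.57 [ 0.427 -0.285  0.026]
scale [316.9 195.4  71.2  86.9] 0.66 [ 0.519 -0.007  0.026]
tare_key [340.9 224.9  20.   13.1] 0.42 [ 0.455 -0.058  0.026]
units_key [316.1 194.8  78.6  82.9] 0.67 [ 0.52  -0.005  0.026]
[ 0.183 -0.598  0.231] [-0.     0.989  0.148  0.   ] 1.0008360887154129 0.5
```

View pics/s0.png

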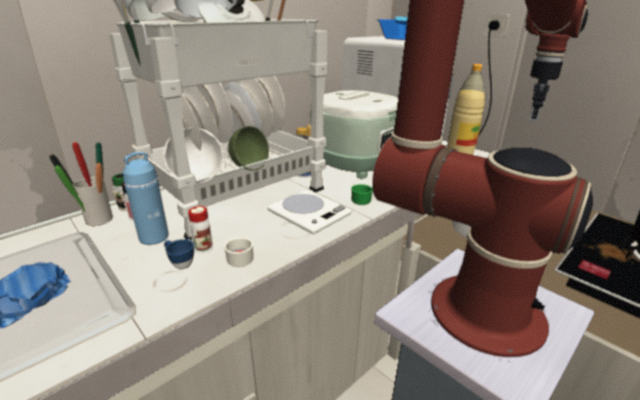

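View pics/t0.png

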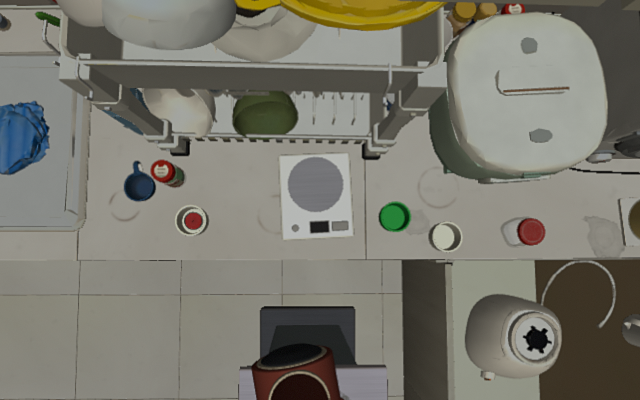

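The scene picture shows the scale at (310,210), the green look-alike at (361,194) and a white bowl at (239,252).
The top picture shows the pan at (316,184), the tare key at (340,226) and the units key at (295,228).

Candidates for the bowl (top view):
- **(191,220):** white, with a red tealight inside, so not this one.
- **(396,217):** green look-alike, leave alone.
- **(445,237):** white and apparently empty, so this is my choice.
- **(530,231):** jar with a red lid, not a bowl.

I'll check the choice in a close crop.

```bash
python3 - <<'E'
from h import *
np.set_printoptions(precision=4,suppress=True)
a=cv2.imread("pics/t0.png")
w=np.hstack([cv2.resize(a[190:270,x:x+80],(360,360),interpolation=cv2.INTER_CUBIC) for x in(405,150)])
cv2.imwrite("pics/c0.png",w)
optics.grab_frame("top")
def ell(m):
    c=max(cv2.findContours(m.astype(np.uint8),0,1)[0],key=cv2.contourArea);return cv2.fitEllipse(c)
for d in nets.outline_of("top","bowl"): 
    e=ell(d["pixels"]); print("bowl",d["confidence"],e,at_z("top",*e[0],.03),at_z("top",*e[0],.042))
# pan: grey blob
h=a.astype(int);g=cv2.cvtColor(a,6)
roi=np.zeros(g.shape,bool);roi[150:245,275:358]=1
m=((g<185)&roi).astype(np.uint8)
n,l,s,ce=cv2.connectedComponentsWithStats(m)
for i in range(1,n):
    if s[i,4]>25: print(s[i],ce[i],at_z("top",*ce[i],.026),ell(l==i)[0:2] if s[i,4]>25 else "")
E
```

```text
bowl 0.89 ((394.4389953613281, 216.1477813720703), (29.552894592285156, 30.1027889251709), 87.88484191894531) [ 0.4736 -0.1734  0.03  ] [ 0.473  -0.1708  0.042 ]
bowl 0.64 ((444.94964599609375, 235.98306274414062), (29.909523010253906, 35.262874603271484), 87.8417739868164) [ 0.4307 -0.2823  0.03  ] [ 0.4306 -0.2783  0.042 ]
[ 275  150   83   95 7588] [315.8421 196.6986] [ 0.5159 -0.0049  0.026 ] ((316.0, 197.0), (96.23387908935547, 112.22116088867188))
```

View pics/c0.png

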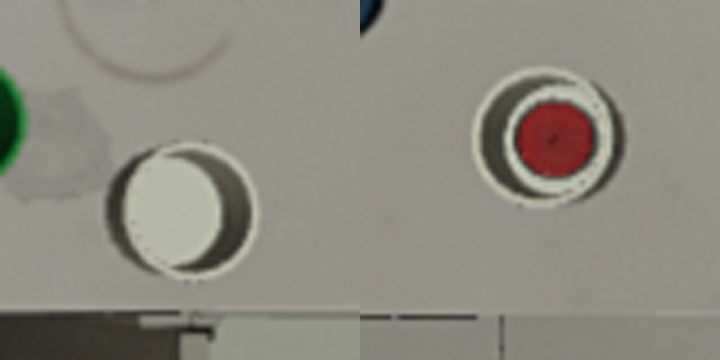

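The left crop shows the empty bowl, with its rim circle centred at about (447,236.5) in the full picture. The right crop is the bowl with the tealight.

```bash
python3 - <<'E'
from h import *
np.set_printoptions(precision=4,suppress=True)
a=cv2.imread("pics/t0.png");g=cv2.cvtColor(a,6)
print(at_z("top",446.8,236.3,.042),at_z("scene",239,252,0))
roi=g[150:245,275:358]
print(roi[35,::6],roi[70:88,40][::2],roi[76,::4])
m=(g>=200).astype(np.uint8); m[:, :274]=0;m[:,360:]=0;m[:148]=0;m[246:]=0
n,l,s,ce=cv2.connectedComponentsWithStats(m);i=1+np.argmax(s[1:,4]);mm=(l==i).astype(np.uint8)
cs,hi=cv2.findContours(mm,cv2.RETR_CCOMP,1)
for c in cs:
    if cv2.contourArea(c)>30:
        r=cv2.minAreaRect(c); M=cv2.moments(c);p=(M["m10"]/M["m00"],M["m01"]/M["m00"])
        print(r,p,at_z("top",*p,.026))
        if cv2.contourArea(c)>5000: print("corners",[at_z("top",*q,.02)[:2] for q in cv2.boxPoints(r)])
E
```

```text
[ 0.4299 -0.2823  0.042 ] [0.4915 0.2449 0.    ]
[148 177 167 117 118 117 115 115 115 116 116 114 183 150] [165  38  32  31  30  29  71 182 183] [147 147 179 182 166 110 184 183 184  26  31  31  32  28 154 115 115 117
 103 179 147]Traceback (most recent call last):
  File "<stdin>", line 8, in <module>
    return _wrapfunc(a, 'argmax', axis=axis, out=out, **kwds)
    return bound(*args, **kwds)
ValueError: attempt to get argmax of an empty sequence
```

```bash
python3 - <<'E'
from h import *
from scipy.spatial.transform import Rotation as Ro
np.set_printoptions(precision=4,suppress=True)
a=cv2.imread("pics/t0.png");g=cv2.cvtColor(a,6)
m=(g>=164).astype(np.uint8); m[:, :274]=0;m[:,360:]=0;m[:148]=0;m[246:]=0
n,l,s,ce=cv2.connectedComponentsWithStats(m);i=1+np.argmax(s[1:,4]);mm=(l==i).astype(np.uint8)
cs,hi=cv2.findContours(mm,cv2.RETR_CCOMP,1)
for c in cs:
    if cv2.contourArea(c)>15:
        r=cv2.minAreaRect(c); M=cv2.moments(c);p=(M["m10"]/M["m00"],M["m01"]/M["m00"])
        print(r,p,at_z("top",*p,.026))
        if cv2.contourArea(c)>4000: print("corners",[at_z("top",*q,.02)[:2] for q in cv2.boxPoints(r)])
s=state();print(Ro.from_quat(s["tool_rot"],scalar_first=True).as_matrix())
E
```

```text
((315.40325927734375, 195.86395263671875), (83.30079650878906, 69.90813446044922), 87.0643310546875) (315.38027210884354, 196.04217687074828) [ 0.5174 -0.0039  0.026 ]
corners [array([0.6053, 0.0761]), array([ 0.6137, -0.0762]), array([ 0.4323, -0.0836]), array([0.4251, 0.0663])]
((295.2500305175781, 227.75003051757812), (8.485280990600586, 9.192388534545898), 45.0) (295.04461942257217, 227.62729658792648) [0.4497 0.0397 0.026 ]
((339.5, 225.0), (19.0, 12.0), 0.0) (339.62325962325957, 225.2276822276822) [ 0.4546 -0.0556  0.026 ]
((319.0, 226.5), (22.0, 15.0), 0.0) (319.0735785953177, 226.44314381270902) [ 0.4521 -0.0115  0.026 ]
((315.5, 184.0), (57.0, 56.0), 0.0) (315.1310276679842, 183.94545454545454) [ 0.5435 -0.0034  0.026 ]
[[ 0.9563  0.2925  0.    ]
 [ 0.2925 -0.9563 -0.    ]
 [ 0.      0.     -1.    ]]
```

```bash
python3 - <<'E'
from h import *
print(proj("top",[.183,-.598,.231]),proj("top",[.183,-.598,.4]),proj("top",[.2,-.45,0]))
for z in(-.1,0,.1,.2):print(z,at_z("top",520,335,z),at_z("top",490,300,z))
s=state();p=s["tool_pos"];R=np.array([[.9563,.2925,0],[.2925,-.9563,0],[0,0,-1]])
d=R.T@(np.array([.430,-.282,.231])-p);print(d/.8, np.linalg.norm(d))
E
python3 - <<'E'
import cv2
a=cv2.imread("pics/t0.png")[200:400,400:640];cv2.imwrite("pics/c1.png",cv2.resize(a,None,fx=3,fy=3,interpolation=2))
E
```

```text
[666.85131406 378.66524375] [766.32759761 415.8521732 ] [518.19415319 340.84106924]
-0.1 [ 0.19091174 -0.50413063 -0.1       ] [ 0.27580358 -0.43230007 -0.1       ]
0 [ 0.21253331 -0.4545652   0.        ] [ 0.28955683 -0.38939235  0.        ]
0.1 [ 0.23415487 -0.40499977  0.1       ] [ 0.30331009 -0.34648463  0.1       ]
0.2 [ 0.25577644 -0.35543434  0.2       ] [ 0.31706335 -0.30357691  0.2       ]
[ 0.41093265 -0.28695753  0.00041346] 0.4009671834697955
```

View pics/c1.png

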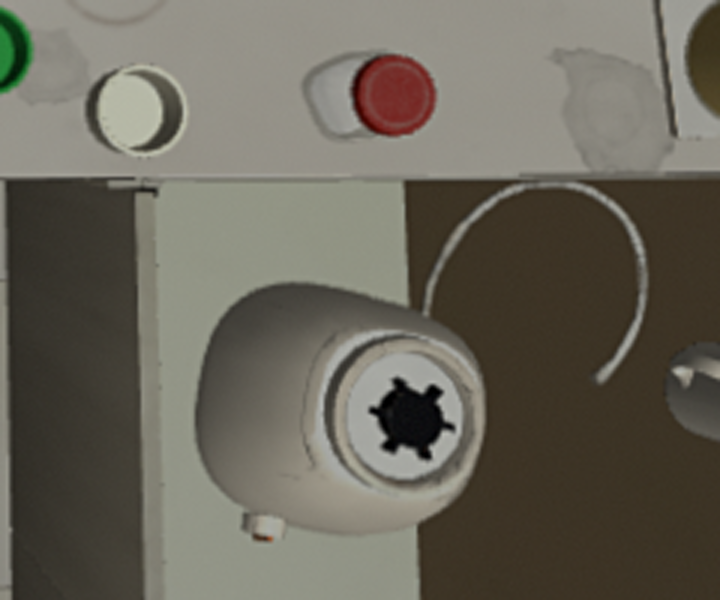

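The crop shows the empty bowl clearly. It also shows a blender base under the straight path, at about (520,335) in the top view, so I'll raise the arm before moving across.

```bash
python3 -m inch '[{"dz":-0.06},{"dz":-0.12},{"dz":-0.15},{"dx":0.05,"dy":-0.035,"dz":-0.15},{"dx":0.1,"dy":-0.07,"dz":-0.15}]' 1; python3 -m inch '[{"dx":0.05,"dy":-0.035},{"dx":0.1,"dy":-0.07},{"dx":0.15,"dy":-0.105},{"dx":0.2,"dy":-0.14},{"dx":0.25,"dy":-0.175}]'
```

```text
validation failed for argument at $[0]...
validation failed for argument at $[0]...
```

```bash
python3 -m inch '[{"dx":0,"dy":0,"dz":-0.06,"rx":0,"ry":0,"rz":0},{"dx":0,"dy":0,"dz":-0.12,"rx":0,"ry":0,"rz":0},{"dx":0,"dy":0,"dz":-0.15,"rx":0,"ry":0,"rz":0},{"dx":0.05,"dy":-0.035,"dz":-0.15,"rx":0,"ry":0,"rz":0},{"dx":0.1,"dy":-0.07,"dz":-0.15,"rx":0,"ry":0,"rz":0}]' 1
```

```text
time: 1.1
tool_pos: [0.243, -0.5208, 0.3528]
tool_rot: [0.001, 0.989, 0.147, 0.0]
contact_force: [1.0, -0.9, -0.1]
gripper_width: 0.997
grasp_force: 0.0
```

```bash
python3 -m inch '[{"dx":0.05,"dy":-0.035,"dz":0,"rx":0,"ry":0,"rz":0},{"dx":0.1,"dy":-0.07,"dz":0,"rx":0,"ry":0,"rz":0},{"dx":0.15,"dy":-0.105,"dz":0,"rx":0,"ry":0,"rz":0},{"dx":0.2,"dy":-0.14,"dz":0,"rx":0,"ry":0,"rz":0},{"dx":0.25,"dy":-0.175,"dz":0,"rx":0,"ry":0,"rz":0}]'; python3 -m inch '[{"dx":0.05,"dy":-0.035,"dz":0.03,"rx":0,"ry":0,"rz":0},{"dx":0.061,"dy":-0.042,"dz":0.08,"rx":0,"ry":0,"rz":0},{"dx":0.061,"dy":-0.042,"dz":0.14,"rx":0,"ry":0,"rz":0},{"dx":0.061,"dy":-0.042,"dz":0.2,"rx":0,"ry":0,"rz":0},{"dx":0.061,"dy":-0.042,"dz":0.26,"rx":0,"ry":0,"rz":0}]'
```

```text
time: 1.6
tool_pos: [0.3941, -0.3266, 0.3516]
tool_rot: [0.0, 0.989, 0.148, 0.0]
contact_force: [-0.5, -1.6, 0.3]
gripper_width: 1.0
grasp_force: 0.0
time: 2.1
tool_pos: [0.4303, -0.2816, 0.142]
tool_rot: [0.001, 0.989, 0.148, 0.0]
contact_force: [0.6, -0.4, -0.2]
gripper_width: 1.003
grasp_force: 0.0
```

```bash
python3 - <<'E'
from h import *
np.set_printoptions(precision=4,suppress=True)
a=save("scene","s1.png");b=save("top","t1.png")
w=np.vstack([cv2.resize(i,(640,300),interpolation=2) for i in(b[180:280,340:553],a[120:240,250:506])]);cv2.imwrite("pics/c2.png",w[:,:,::-1])
s=state();print(s["tool_pos"],s["time"],proj("top",s["tool_pos"]),proj("scene",s["tool_pos"]),proj("scene",[.43,-.282,.042]))
E
```

```text
[ 0.4258 -0.278   0.1353] 2.2 [460.6596 238.0717] [399.1792 154.0192] [395.5621 182.0003]
```

View pics/c2.png

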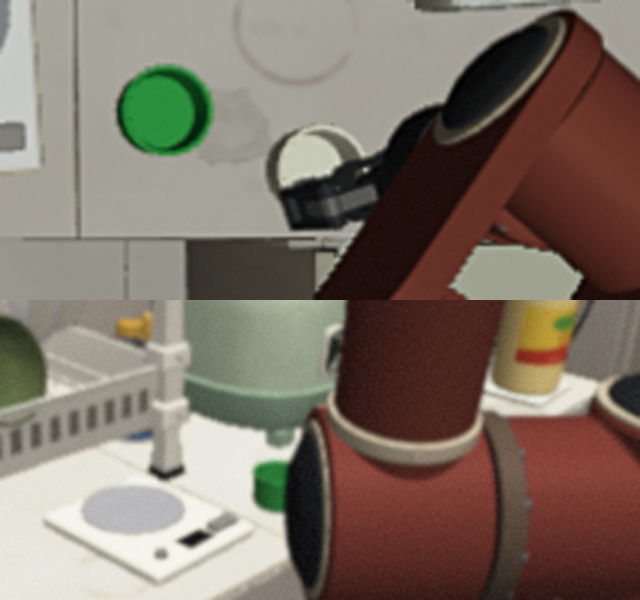

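The view shows the fingers over the bowl, with the near finger at about (443,248) in the top picture. The bowl has not moved, and the green bowl is clear at (395,217). I'll hold still briefly to let the pose settle.

```bash
python3 -m inch '[{"dx":0,"dy":0,"dz":0.03,"rx":0,"ry":0,"rz":0},{"dx":0,"dy":0,"dz":0.06,"rx":0,"ry":0,"rz":0},{"dx":0,"dy":0,"dz":0.06,"rx":0,"ry":0,"rz":0},{"dx":0,"dy":0,"dz":0.06,"rx":0,"ry":0,"rz":0}]'; python3 -c "
from h import *
s=state();print(s['tool_pos'],s['tool_rot'],s['joint_pos'])"
```

```text
time: 2.6
tool_pos: [0.431, -0.2828, 0.0977]
tool_rot: [0.001, 0.989, 0.148, 0.001]
contact_force: [0.5, -0.1, 0.6]
gripper_width: 1.002
grasp_force: 0.0
[ 0.4310101  -0.2828385   0.09766852] [9.40425496e-04 9.89016422e-01 1.47800509e-01 8.01075888e-04] [-7.25180525e-01 -8.89785573e-02  1.98497384e+00  2.16060435e-05
  1.24312673e+00  5.48920674e-01]
```

```bash
python3 -m inch '[{"dx":0,"dy":0,"dz":0.03,"rx":0,"ry":0,"rz":0},{"dx":0,"dy":0,"dz":0.055,"rx":0,"ry":0,"rz":0},{"dx":0,"dy":0,"dz":0.08,"rx":0,"ry":0,"rz":0},{"dx":0,"dy":0,"dz":0.1,"rx":0,"ry":0,"rz":0},{"dx":0,"dy":0,"dz":0.109,"rx":0,"ry":0,"rz":0}]'; python3 -m inch '[{"dx":0,"dy":0,"dz":0,"rx":0,"ry":0,"rz":0},{"dx":0,"dy":0,"dz":0,"rx":0,"ry":0,"rz":0},{"dx":0,"dy":0,"dz":0,"rx":0,"ry":0,"rz":0}]'
```

```text
time: 3.1
tool_pos: [0.4309, -0.2828, 0.0093]
tool_rot: [0.001, 0.989, 0.148, 0.001]
contact_force: [-0.1, 0.3, 0.1]
gripper_width: 1.0
grasp_force: 0.0
time: 3.4
tool_pos: [0.4311, -0.2828, 0.0098]
tool_rot: [0.001, 0.989, 0.148, 0.001]
contact_force: [-0.0, 0.4, 0.1]
gripper_width: 0.999
grasp_force: 0.0
```

```bash
python3 -m inch '[{"dx":0,"dy":0,"dz":0.003,"rx":0,"ry":0,"rz":0},{"dx":0,"dy":0,"dz":0.003,"rx":0,"ry":0,"rz":0},{"dx":0,"dy":0,"dz":0.003,"rx":0,"ry":0,"rz":0},{"dx":0,"dy":0,"dz":0.003,"rx":0,"ry":0,"rz":0},{"dx":0,"dy":0,"dz":0.003,"rx":0,"ry":0,"rz":0}]' -1;  python3 -m inch '[{"dx":0,"dy":0,"dz":0,"rx":0,"ry":0,"rz":0},{"dx":0,"dy":0,"dz":0,"rx":0,"ry":0,"rz":0},{"dx":0,"dy":0,"dz":0,"rx":0,"ry":0,"rz":0},{"dx":0,"dy":0,"dz":0,"rx":0,"ry":0,"rz":0},{"dx":0,"dy":0,"dz":0,"rx":0,"ry":0,"rz":0}]'
```

```text
time: 3.9
tool_pos: [0.4306, -0.2826, 0.0069]
tool_rot: [0.001, 0.989, 0.148, 0.0]
contact_force: [-1.1, 0.3, 4.6]
gripper_width: 0.729
grasp_force: 64.4
time: 4.4
tool_pos: [0.4306, -0.2826, 0.007]
tool_rot: [0.001, 0.989, 0.148, 0.0]
contact_force: [-1.8, 0.2, 5.3]
gripper_width: 0.728
grasp_force: 64.4
```

```bash
python3 -m inch '[{"dx":0,"dy":0,"dz":-0.02,"rx":0,"ry":0,"rz":0},{"dx":0,"dy":0,"dz":-0.05,"rx":0,"ry":0,"rz":0},{"dx":0,"dy":0,"dz":-0.09,"rx":0,"ry":0,"rz":0},{"dx":0,"dy":0,"dz":-0.12,"rx":0,"ry":0,"rz":0},{"dx":0,"dy":0,"dz":-0.13,"rx":0,"ry":0,"rz":0}]'; python3 -m inch '[{"dx":0.015,"dy":-0.018,"dz":0,"rx":0,"ry":0,"rz":0},{"dx":0.042,"dy":-0.052,"dz":0,"rx":0,"ry":0,"rz":0},{"dx":0.07,"dy":-0.086,"dz":0,"rx":0,"ry":0,"rz":0},{"dx":0.098,"dy":-0.121,"dz":0,"rx":0,"ry":0,"rz":0},{"dx":0.125,"dy":-0.154,"dz":0,"rx":0,"ry":0,"rz":0}]';  python3 -m inch '[{"dx":0.03,"dy":-0.037,"dz":0,"rx":0,"ry":0,"rz":0},{"dx":0.06,"dy":-0.074,"dz":0,"rx":0,"ry":0,"rz":0},{"dx":0.09,"dy":-0.111,"dz":0,"rx":0,"ry":0,"rz":0},{"dx":0.108,"dy":-0.133,"dz":0,"rx":0,"ry":0,"rz":0},{"dx":0.112,"dy":-0.138,"dz":0,"rx":0,"ry":0,"rz":0}]'
```

```text
time: 4.9
tool_pos: [0.4313, -0.2829, 0.1125]
tool_rot: [0.002, 0.989, 0.148, 0.002]
contact_force: [-0.8, -0.9, -2.5]
gripper_width: 0.723
grasp_force: 66.0
time: 5.4
tool_pos: [0.489, -0.1331, 0.1081]
tool_rot: [-0.001, 0.989, 0.148, -0.001]
contact_force: [-0.0, 0.4, -2.1]
gripper_width: 0.726
grasp_force: 66.1
time: 5.9
tool_pos: [0.5426, -0.0008, 0.1081]
tool_rot: [-0.001, 0.989, 0.149, -0.001]
contact_force: [0.2, -0.2, -2.1]
gripper_width: 0.727
grasp_force: 66.2
```

```bash
python3 -m inch '[{"dx":0,"dy":0,"dz":0,"rx":0,"ry":0,"rz":0},{"dx":0,"dy":0,"dz":0,"rx":0,"ry":0,"rz":0}]'; python3 - <<'E'
from h import *
np.set_printoptions(precision=4,suppress=True)
a=save("scene","s2.png");b=save("top","t2.png")
w=np.hstack([cv2.resize(i,(400,400),interpolation=2) for i in(b[130:250,260:380],a[140:260,250:370])]);cv2.imwrite("pics/c3.png",w[:,:,::-1])
s=state();print(s["tool_pos"],s["time"],proj("top",s["tool_pos"]),proj("scene",s["tool_pos"]),proj("scene",[.5435,-.0034,.026]))
E
```

```text
time: 6.1
tool_pos: [0.5423, -0.0038, 0.1088]
tool_rot: [0.0, 0.989, 0.148, -0.001]
contact_force: [-0.3, -0.2, -1.8]
gripper_width: 0.731
grasp_force: 66.2
[ 0.5425 -0.0041  0.1093] 6.2 [316.9878 179.1827] [303.2633 175.2101] [303.1119 202.186 ]
```

View pics/c3.png

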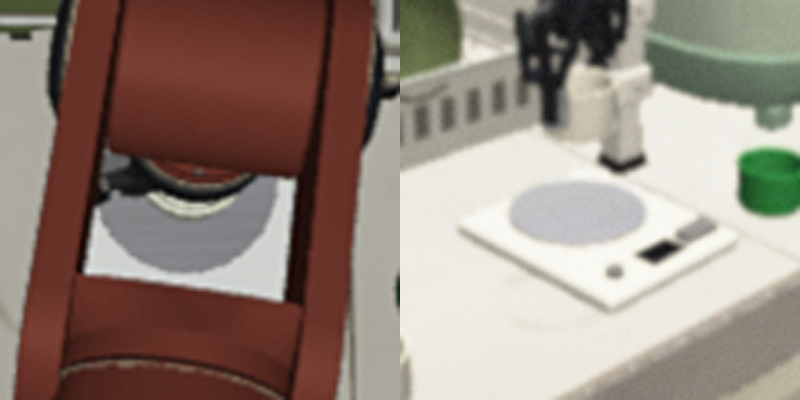

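The bowl is held level above the pan. In the scene crop its right edge is at about (314,170) and it is centred on the TCP column. Lowering now.

```bash
python3 -m inch '[{"dx":0.001,"dy":0,"dz":0.03,"rx":0,"ry":0,"rz":0},{"dx":0.001,"dy":0,"dz":0.06,"rx":0,"ry":0,"rz":0},{"dx":0.001,"dy":0,"dz":0.08,"rx":0,"ry":0,"rz":0},{"dx":0.001,"dy":0,"dz":0.09,"rx":0,"ry":0,"rz":0},{"dx":0.001,"dy":0,"dz":0.09,"rx":0,"ry":0,"rz":0}]'; python3 -m inch '[{"dx":0,"dy":0,"dz":0.001,"rx":0,"ry":0,"rz":0},{"dx":0,"dy":0,"dz":0.002,"rx":0,"ry":0,"rz":0},{"dx":0,"dy":0,"dz":0.003,"rx":0,"ry":0,"rz":0},{"dx":0,"dy":0,"dz":0.003,"rx":0,"ry":0,"rz":0}]'
```

```text
time: 6.7
tool_pos: [0.5428, -0.0032, 0.0364]
tool_rot: [-0.0, 0.989, 0.148, -0.001]
contact_force: [-0.6, 0.0, -1.7]
gripper_width: 0.73
grasp_force: 66.2
time: 7.1
tool_pos: [0.5442, -0.0029, 0.0359]
tool_rot: [0.0, 0.989, 0.148, 0.001]
contact_force: [0.5, -0.0, -1.4]
gripper_width: 0.724
grasp_force: 66.2
```

```bash
python3 -m inch '[{"dx":0,"dy":0,"dz":0.001,"rx":0,"ry":0,"rz":0},{"dx":0,"dy":0,"dz":0.002,"rx":0,"ry":0,"rz":0},{"dx":0,"dy":0,"dz":0.002,"rx":0,"ry":0,"rz":0}]';python3 -m inch '[{"dx":0,"dy":0,"dz":0.001,"rx":0,"ry":0,"rz":0},{"dx":0,"dy":0,"dz":0.001,"rx":0,"ry":0,"rz":0}]'
```

```text
time: 7.4
tool_pos: [0.5437, -0.0028, 0.0336]
tool_rot: [-0.0, 0.989, 0.148, -0.0]
contact_force: [0.1, 0.3, -2.3]
gripper_width: 0.725
grasp_force: 66.2
time: 7.6
tool_pos: [0.5438, -0.0028, 0.033]
tool_rot: [-0.0, 0.989, 0.148, -0.0]
contact_force: [-0.9, 0.5, -1.0]
gripper_width: 0.729
grasp_force: 66.2
```

```bash
python3 -m inch '[{"dx":0,"dy":0,"dz":0.001,"rx":0,"ry":0,"rz":0},{"dx":0,"dy":0,"dz":0.001,"rx":0,"ry":0,"rz":0}]';python3 -m inch '[{"dx":0,"dy":0,"dz":0.001,"rx":0,"ry":0,"rz":0},{"dx":0,"dy":0,"dz":0.001,"rx":0,"ry":0,"rz":0}]'
```

```text
time: 7.8
tool_pos: [0.5439, -0.0028, 0.033]
tool_rot: [-0.0, 0.989, 0.148, -0.0]
contact_force: [-4.6, 0.6, 5.1]
gripper_width: 0.729
grasp_force: 66.5
time: 8.0
tool_pos: [0.5439, -0.0028, 0.033]
tool_rot: [-0.0, 0.989, 0.148, -0.0]
contact_force: [-6.1, 0.8, 9.3]
gripper_width: 0.724
grasp_force: 66.8
```

Contact with the pan is clear (9 N), so I'll release.

```bash
python3 -m inch '[{"dx":0,"dy":0,"dz":-0.001,"rx":0,"ry":0,"rz":0},{"dx":0,"dy":0,"dz":-0.001,"rx":0,"ry":0,"rz":0},{"dx":0,"dy":0,"dz":-0.001,"rx":0,"ry":0,"rz":0},{"dx":0,"dy":0,"dz":-0.001,"rx":0,"ry":0,"rz":0},{"dx":0,"dy":0,"dz":-0.001,"rx":0,"ry":0,"rz":0}]' 1; python3 -m inch '[{"dx":0,"dy":0,"dz":-0.01,"rx":0,"ry":0,"rz":0},{"dx":0,"dy":0,"dz":-0.03,"rx":0,"ry":0,"rz":0},{"dx":0,"dy":0,"dz":-0.06,"rx":0,"ry":0,"rz":0},{"dx":0,"dy":0,"dz":-0.1,"rx":0,"ry":0,"rz":0},{"dx":0,"dy":0,"dz":-0.12,"rx":0,"ry":0,"rz":0}]'
```

```text
time: 8.5
tool_pos: [0.5438, -0.0029, 0.0319]
tool_rot: [-0.0, 0.989, 0.148, -0.0]
contact_force: [0.7, -0.5, -0.7]
gripper_width: 0.999
grasp_force: 0.0
time: 9.0
tool_pos: [0.5459, -0.0031, 0.1328]
tool_rot: [0.001, 0.989, 0.148, 0.003]
contact_force: [0.9, 0.7, 1.6]
gripper_width: 0.998
grasp_force: 0.0
```

```bash
python3 -m inch '[{"dx":-0.03,"dy":0.007,"dz":0,"rx":0,"ry":0,"rz":0},{"dx":-0.07,"dy":0.017,"dz":0,"rx":0,"ry":0,"rz":0},{"dx":-0.11,"dy":0.026,"dz":0,"rx":0,"ry":0,"rz":0},{"dx":-0.127,"dy":0.03,"dz":0,"rx":0,"ry":0,"rz":0},{"dx":-0.127,"dy":0.03,"dz":0,"rx":0,"ry":0,"rz":0}]' -1; python3 -m inch '[{"dx":0,"dy":0,"dz":0,"rx":0,"ry":0,"rz":0},{"dx":0,"dy":0,"dz":0.03,"rx":0,"ry":0,"rz":0},{"dx":0,"dy":0,"dz":0.06,"rx":0,"ry":0,"rz":0},{"dx":0,"dy":0,"dz":0.08,"rx":0,"ry":0,"rz":0},{"dx":0,"dy":0,"dz":0.08,"rx":0,"ry":0,"rz":0}]'
python3 - <<'E'
from h import *
np.set_printoptions(precision=4,suppress=True)
a=save("scene","s3.png");b=save("top","t3.png")
w=np.hstack([cv2.resize(i,(400,400),interpolation=2) for i in(b[150:250,260:360],a[160:260,250:350])]);cv2.imwrite("pics/c4.png",w[:,:,::-1])
s=state();print(s["tool_pos"],s["gripper_width"],s["time"],proj("scene",s["tool_pos"]),proj("scene",[.454,-.056,.027]),proj("scene",[.5435,-.0034,.068]),proj("top",[.5435,-.0034,.068]))
E
```

```text
time: 9.5
tool_pos: [0.4527, -0.0561, 0.1285]
tool_rot: [0.0, 0.989, 0.147, 0.0]
contact_force: [0.2, 0.3, -0.0]
gripper_width: 0.145
grasp_force: 0.0
time: 10.0
tool_pos: [0.4524, -0.0545, 0.0617]
tool_rot: [-0.001, 0.989, 0.148, -0.002]
contact_force: [-0.9, -1.0, -0.5]
gripper_width: 0.002
grasp_force: 0.0
[ 0.4543 -0.0552  0.0644] -0.0021493958142840067 10.1 [339.0006 194.9838] [338.8001 207.0665] [302.9728 188.8178] [315.8419 181.4282]
```

View pics/c4.png

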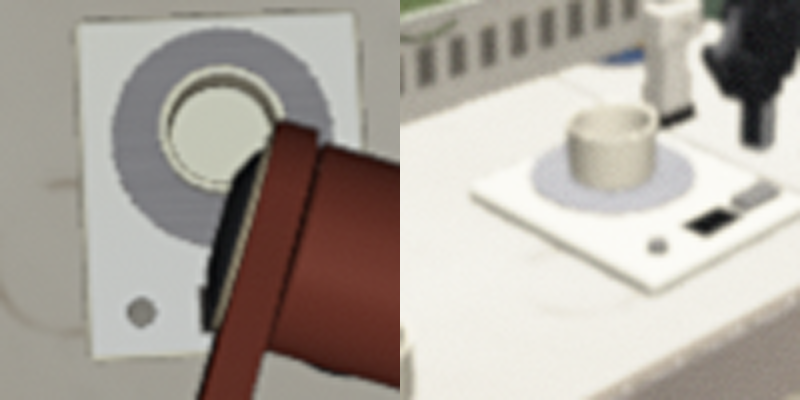

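The bowl stands upright at the pan's centre: its rim is centred at about (316,182) in the top picture, against (315.8,181.4) expected. The shut fingertip is above the tare key in the scene picture, with the tip at about (339,196) and the key at (338.8,207). Pressing now.

```bash
python3 -m inch '[{"dx":0,"dy":0,"dz":0.02,"rx":0,"ry":0,"rz":0},{"dx":0,"dy":0,"dz":0.04,"rx":0,"ry":0,"rz":0},{"dx":0,"dy":0,"dz":0.044,"rx":0,"ry":0,"rz":0},{"dx":0,"dy":0,"dz":0.044,"rx":0,"ry":0,"rz":0}]'; python3 -m inch '[{"dx":0,"dy":0,"dz":0.002,"rx":0,"ry":0,"rz":0},{"dx":0,"dy":0,"dz":0.004,"rx":0,"ry":0,"rz":0},{"dx":0,"dy":0,"dz":0.006,"rx":0,"ry":0,"rz":0},{"dx":0,"dy":0,"dz":0.006,"rx":0,"ry":0,"rz":0},{"dx":0,"dy":0,"dz":0.006,"rx":0,"ry":0,"rz":0}]'
```

```text
time: 10.5
tool_pos: [0.4542, -0.0555, 0.0296]
tool_rot: [0.0, 0.989, 0.148, 0.0]
contact_force: [0.2, -0.7, 0.5]
gripper_width: -0.004
grasp_force: 0.0
time: 11.0
tool_pos: [0.4547, -0.0558, 0.025]
tool_rot: [0.0, 0.989, 0.148, 0.001]
contact_force: [0.9, 0.1, 3.4]
gripper_width: -0.005
grasp_force: 1.4
```

```bash
python3 -m inch '[{"dx":0,"dy":0,"dz":0.001,"rx":0,"ry":0,"rz":0},{"dx":0,"dy":0,"dz":0.002,"rx":0,"ry":0,"rz":0},{"dx":0,"dy":0,"dz":0.003,"rx":0,"ry":0,"rz":0},{"dx":0,"dy":0,"dz":0.003,"rx":0,"ry":0,"rz":0},{"dx":0,"dy":0,"dz":0.003,"rx":0,"ry":0,"rz":0}]'
```

```text
time: 11.5
tool_pos: [0.4547, -0.0558, 0.0229]
tool_rot: [0.0, 0.989, 0.148, 0.001]
contact_force: [0.8, 0.7, 8.5]
gripper_width: -0.004
grasp_force: 4.3
```

```bash
python3 -m inch '[{"dx":0,"dy":0,"dz":0.001,"rx":0,"ry":0,"rz":0},{"dx":0,"dy":0,"dz":0.001,"rx":0,"ry":0,"rz":0}]'; python3 -m inch '[{"dx":0,"dy":0,"dz":-0.02,"rx":0,"ry":0,"rz":0},{"dx":0,"dy":0,"dz":-0.06,"rx":0,"ry":0,"rz":0},{"dx":0,"dy":0,"dz":-0.11,"rx":0,"ry":0,"rz":0},{"dx":0,"dy":0,"dz":-0.15,"rx":0,"ry":0,"rz":0},{"dx":0,"dy":0,"dz":-0.15,"rx":0,"ry":0,"rz":0}]'
python3 - <<'E'
from h import *
a=save("scene","s4.png")
w=cv2.resize(a[160:260,250:350],(400,400),interpolation=2);cv2.imwrite("pics/c5.png",w[:,:,::-1])
E
```

```text
time: 11.7
tool_pos: [0.4548, -0.0558, 0.0228]
tool_rot: [0.0, 0.989, 0.148, 0.001]
contact_force: [-2.7, 0.8, 13.9]
gripper_width: -0.0
grasp_force: 7.0
time: 12.2
tool_pos: [0.4559, -0.0562, 0.1454]
tool_rot: [0.002, 0.989, 0.148, 0.003]
contact_force: [1.3, -0.6, 0.6]
gripper_width: 0.004
grasp_force: 0.0
```

View pics/c5.png

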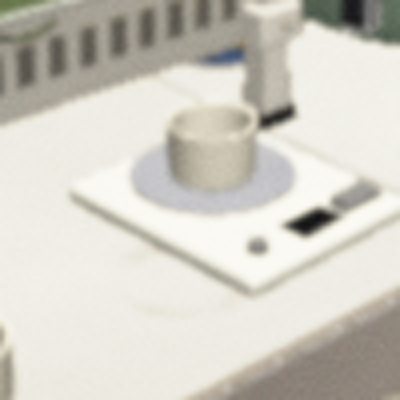

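The key was down at its stop (z stayed at 0.023 while the force rose to 14 N) and is up again. The bowl still stands at the middle of the pan, at about (303,197) in the scene picture, and the arm is clear.

```bash
python3 -c "
from plant import ticket
print(ticket.job_done())"
```

```text
the job is handed in; nothing more can be done
None
```

The job is handed in: the empty white bowl stands upright and released on the middle of the pan, the tare key was pressed fully down and let up, and the units key was never touched (about 12 s of the 46 s used; no verdict was shown).

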